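# Close the finishing-oil pot: cover disc, then threaded ring

### The job

Close the little finishing-oil pot: first set the brass cover disc into its mouth so that it sits flat on the rubber seal with the knob up, and let go of it; only then put the knurled ring over it, threaded end down as it lies, and screw it down clockwise until it is hand-tight and clamps the cover, without forcing it. Leave the other things on the bench where they are.

Things in the scene. Friction and masses are not known exactly. Their poses are not given: they have to be found in the camera images.
- pot_mouth (a point): Centre of the pot's rim, 78 mm above the bench; z up. The pot does not move: a steel cylinder, 58 mm in diameter, its top 59 mm above the bench, on a 120 mm square, 14 mm thick plywood base screwed down. On it stands the neck, 50 mm outside, bore 43 mm, both edges of the rim bevelled, with a four-start right-hand thread outside.
- pot_seal (a point): Middle of the pot's bore, 6 mm below the rim. About here lies the top of a rubber seal disc, in truth 5 to 7.8 mm below the rim (it differs each time and is not measured); it is sprung and gives about 1 mm for every 24 N.
- pot_gap (a point): Outer face of the neck, 28 mm from the axis along the pot's +x, 5 mm below the rim: one of 4 thread gaps, 24 degrees wide, at the pot's +x, +y, -x, -y (frame as pot_mouth; a dark dot below each). Clockwise from above after each gap a 3 mm ridge, 56 mm outer diameter, begins with its underside 5.3 mm below the rim and sinks by 6.5 mm in 66 degrees.
- cover_grip (a point): Point on the knob of the loose brass cover, on its axis, 24 mm above its flat underside; z up. The disc is 39.6 mm in diameter and 10 mm thick, lower edge bevelled; the round knob is 16 mm across and ends 37.5 mm above the underside. About 120 g. It starts on the flat tool roll (3 mm thick). Seated, the disc stands 2.2 to 5 mm proud of the rim.
- ring_centre (a point): Centre of the loose knurled aluminium ring, half-way up; z up. 65 mm outside, 18 mm high, 110 g, open below, skirt 58 mm inside; on top a 4 mm flange with a 30 mm hole for the cover's knob; the flange's underside (5 mm above this point) presses the cover. From the gap it turns freely clockwise for 10 to 50 degrees, then bites and draws itself down; friction holds it. It starts on the tool roll.
- ring_lug (a point): One of the ring's 4 lugs, at its lower edge 27 mm from the axis along its +x; the others at +y, -x, -y (dark dots above on the flange). 12 degrees wide, 52 mm inside. Over the gaps the ring drops onto the cover; elsewhere it stands up to 9 mm higher till turned clockwise. After the bite the moment rises 0.01 N m per N of clamping and 10 degrees add some 20 N; hand-tight is 10 to 25 N.
- rule: Folded wooden rule lying on the bench, 27 x 150 x 16 mm: leave it alone.
- block: Small walnut offcut, 35 x 50 x 16 mm, lying on the bench: leave it alone.
- walnut: Long walnut offcut, 28 x 110 x 14 mm, lying on the tool roll: leave it alone.

How it is judged:
By the outcome, as a careful person would: the job done as asked, in the order asked, and still so for the second after the job is handed in, with the robot touching nothing.
It also fails if it takes over 69 s, if anything falls off the work surface, if the arm or the gripper's body presses on something with over 40 N, if the wrist force passes 120 N, or if a joint passes its speed limit or range.

### The arm

A 6-joint arm with a two-finger parallel gripper is mounted at the origin on a cart in front of the work surface, level with it; the furniture and walls round the work are solid. World frame = base frame: x ahead of the robot, y to its left, z up, the work surface at z = 0. Lengths are in m, angles in degrees, forces in N, time in s.
With the tool pointing down it reaches from about 0.325 to 0.85 m from the base axis. Payload 15.5 kg.
Tool frame: the origin (TCP) lies at the very end of the fingers, on their centre line; the grasp point (between the pads) lies arm.grip_depth behind it (arm.grip_depth is the distance from the TCP to the grasp point, in m); z points along the fingers, y is the line along which they close (so a half turn about z gives the same grasp; the last joint's range is limited). The gripper opens to 91 mm and grips with 3 to 60 N. Pads are 32 mm wide; open, the fingers measure 118 mm over their backs; the gripper's body (76 mm by 178 mm) begins 60 mm behind the grasp point.
Start: joints at [58.012, 28.281, 77.091, -0, 74.628, -5.472], TCP at [0.279, 0.559, 0.214] pointing down, gripper open.
Joint ranges: [-166.48, 166.48], [-47.26, 123.95], [12.59, 153.08], [-70.14, 250.14], [6.76, 159.57], [-176.63, 176.63]. Speed limits (degrees/s): [108.29, 108.29, 147.25, 172.46, 172.46, 172.46].

### API

Orientations are given as a 3x3 rotation matrix whose columns are the frame's x, y, z axes.
In Python, from rig import arm gives the robot as it stands. Calls block until the motion is done:
- arm.move_to(position, orientation): joint-space move of the TCP to a pose.
- arm.move_l(position, orientation=None, feed=0.15): straight line of the TCP; orientation=None keeps the orientation; feed is the mean speed in m/s.
- arm.move_joints(angles): joint-space move.
- arm.grip(opening): finger opening in m; the grip force is fixed at half the most; returns when the fingers have stopped.
- arm.sleep(seconds).
- arm.solve_ik(position, orientation): joint angles nearest the present ones, or None.
- arm.snapshot(name): name is "scene" or "top"; returns the picture (400x640x3 uint8, red, green, blue); there is no depth.
- arm.get_calibration(name): a dict with "intrinsics" (3x3 intrinsics, pixels), "k1" (the pictures are not rectified: a ray, as slopes to the right and down, at radius r is drawn at 1 + k1 r^2 times it, then the intrinsics apply), "cam_to_world" (4x4, takes a point from camera to world coordinates). Camera axes: x right, y down, z forward; pixel columns grow to the right and rows downward; lengths in m; the calibration is good to about 2 mm. A picture is of the moment at which its call begins. get_calibration takes no time and is no camera call.
A pose or a line that the arm cannot do raises arm.Unreachable and nothing moves.
- arm.sign_off(): hands the job in; it is judged then, once.
Readings, each from a call of its own:
- arm.current_t(): time.
- arm.current_joint_positions(): joint angles.
- arm.current_dq(): joint speeds.
- arm.current_tau(): joint torques, N m.
- arm.current_ee_pos(): TCP position.
- arm.current_tool_rot(): TCP orientation.
- arm.current_force(): force on the tool from outside, world axes, zero at the start.
- arm.current_torque(): the same for the moment, N m.
- arm.current_width(): finger opening in m.
- arm.current_grasp_force(): force on a finger pad.
Only numpy, scipy, OpenCV 4.12 (cv2) and the standard library are available. Lean on these libraries where they do the work, as an engineer would, in place of code of your own. Each camera call takes 0.05 s, during which the arm holds its last target. There are 200 camera calls.

## Working session

There is one attempt and no reset: what is moved stays moved. The work goes in short steps, each a Python script; the robot and the scene stay as the last script left them, time stands still between calls to the robot, and variables do not carry over. Pictures are saved under pics/ and viewed, at most 10 in all, crops included, and the job is handed in when it is done.

```bash
ls; mkdir -p pics; python3 - <<'E'
from rig import arm
import cv2
for n in("scene","top"):
    cv2.imwrite(f"pics/{n}0.png",cv2.cvtColor(arm.snapshot(n),cv2.COLOR_RGB2BGR))
    c=arm.get_calibration(n);print(n,c)
print(arm.grip_depth,arm.current_t(),arm.current_width(),arm.current_tool_rot(),arm.current_force())
E
```

```text
pics
scene {'intrinsics': array([[499.11633688,   0.        , 322.33312609],
       [  0.        , 499.11633688, 193.48863792],
       [  0.        ,   0.        ,   1.        ]]), 'k1': 0.04894169938642544, 'cam_to_world': array([[ 0.85819632, -0.26804456,  0.43777983,  0.03941726],
       [-0.51283258, -0.41048566,  0.75399222, -0.61830606],
       [-0.02240117, -0.87158111, -0.48973927,  0.61283535],
       [ 0.        ,  0.        ,  0.        ,  1.        ]])}
top {'intrinsics': array([[475.33865759,   0.        , 312.83173863],
       [  0.        , 475.33865759, 201.31969578],
       [  0.        ,   0.        ,   1.        ]]), 'k1': 0.0012717921575574546, 'cam_to_world': array([[-0.01288539, -0.99095318,  0.13358802,  0.40125133],
       [-0.9998225 ,  0.01460524,  0.01190226,  0.22821266],
       [-0.01374567, -0.13341094, -0.99096548,  1.01371025],
       [ 0.        ,  0.        ,  0.        ,  1.        ]])}
0.0188 0.1 0.09129265089561184 [[-8.94824294e-01  4.46418095e-01 -6.05602318e-04]
 [ 4.46418484e-01  8.94823848e-01 -9.04612106e-04]
 [ 1.38072183e-04 -1.07982096e-03 -9.99999407e-01]] [-0.20925622  0.17268087  0.3185638 ]
```

View pics/top0.png

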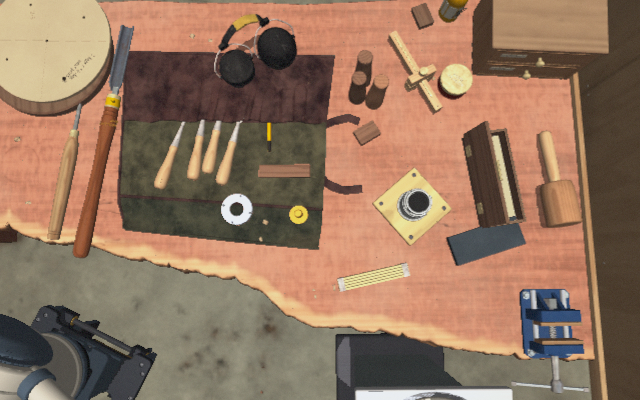

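View pics/scene0.png

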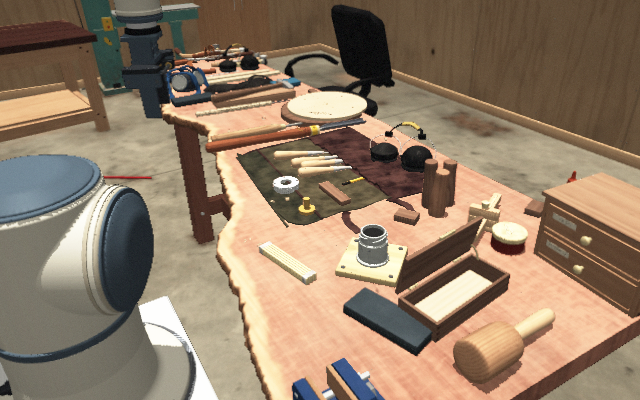

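The top view shows the ring at (237,208), the cover at (298,214), the pot at (414,203) on its diamond-turned base, the rule at (373,277), the small block at (367,132) and the long offcut at (284,171). Next I'll look closer at the dots.

```bash
python3 - <<'E'
import cv2,numpy as np
t=cv2.imread("pics/top0.png");s=cv2.imread("pics/scene0.png")
f=lambda im,u,v,w=22:cv2.resize(im[v-w:v+w,u-w:u+w],(390,290) if 0 else (290,290),interpolation=cv2.INTER_CUBIC)
a=np.hstack([f(t,237,208),f(t,414,203)]);b=np.hstack([f(s,286,186),f(s,373,244,28)])
cv2.imwrite("pics/crop0.png",np.vstack([a,b]))
E
```

```text
(no output)
```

View pics/crop0.png

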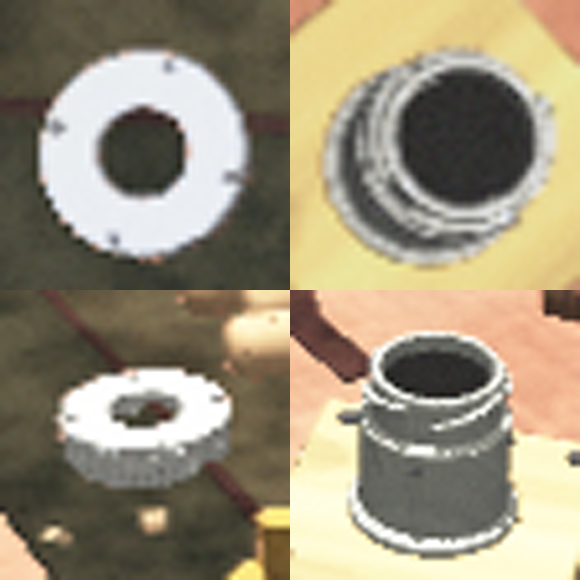

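The crops show the four ring dots (top crop, about (168,66), (57,127), (232,178), (115,239)) and one pot gap dot on the cylinder in the scene view, at about (369,251). Now I'll turn these into positions.

```bash
cat > h.py <<'E'
import numpy as np,cv2
from rig import arm
def ray(n,uv):
    c=arm.get_calibration(n);K=c["intrinsics"];T=c["cam_to_world"]
    d=cv2.undistortPoints(np.float64(uv).reshape(1,1,2),K,np.float64([c["k1"],0,0,0])).ravel()
    return T[:3,3],T[:3,:3]@np.array([d[0],d[1],1])
def plane(n,uv,z):
    o,d=ray(n,uv);return o+d*(z-o[2])/d[2]
def blob(mask,uv):
    n,l,st,ce=cv2.connectedComponentsWithStats(mask.astype(np.uint8))
    ok=[i for i in range(1,n) if st[i,4]>8]
    i=min(ok,key=lambda i:np.hypot(*(ce[i]-uv)))
    cs,_=cv2.findContours((l==i).astype(np.uint8),cv2.RETR_EXTERNAL,cv2.CHAIN_APPROX_NONE)
    return max(cs,key=len).reshape(-1,2).astype(float),st[i],ce[i]
def circ(n,cnt,z): # centre, diameter of a contour cast to plane z
    P=np.array([plane(n,p,z)[:2] for p in cnt]).astype(np.float32)
    e=cv2.fitEllipse(P);return np.array(e[0]),e[1]
def R(yaw): # tool down, tool y at yaw (deg)
    a=np.radians(yaw);y=np.array([np.cos(a),np.sin(a),0]);z=np.array([0,0,-1.])
    return np.column_stack([np.cross(y,z),y,z])
E
cat > m.py <<'E'
from h import *
T=cv2.imread("pics/top0.png");S=cv2.imread("pics/scene0.png")
for n,im,pt,rg,cv_ in(("top",T,(416,201),(237,208),(298,214)),("scene",S,(374,234),(286,185),(307,205))):
    g=im.max(2).astype(int);hsv=cv2.cvtColor(im,cv2.COLOR_BGR2HSV)
    def loc(m,uv,r):
        k=np.zeros(m.shape,bool);k[uv[1]-r:uv[1]+r,uv[0]-r:uv[0]+r]=1;return m&k
    c,st,ce=blob(loc(g<75,pt,13),pt);print(n,"bore",circ(n,c,.078),st[4],ce)
    if n=="top":
        c,st,ce=blob(loc(g>140,rg,22),rg);rc=circ(n,c,.021);print("ring",rc)
    else:
        c,st,ce=blob(loc(g>225,rg,22),rg);rc=circ(n,c,.021);print("ring",rc,st)
    m=loc((hsv[...,1]>170)&(hsv[...,2]>90),cv_,16)
    c,st,ce=blob(m,cv_);print("cover",circ(n,c,.010),st,plane(n,ce,.013))
# ring dots
for x,y in((168,66),(57,127),(232,178),(115,239)):
    uv=(215+(x+.5)/6.59-.5,186+(y+.5)/6.59-.5);p=plane("top",uv,.021)[:2]
    uc=(215+(143+.5)/6.59-.5,186+(153+.5)/6.59-.5);q=plane("top",uc,.021)[:2]
    print("dot",np.degrees(np.arctan2(*(p-q)[::-1])),np.linalg.norm(p-q))
E
python3 m.py; python3 - <<'E'
import cv2,numpy as np
s=cv2.imread("pics/scene0.png");t=cv2.imread("pics/top0.png")
print(s[244:258,362:378].max(2))
f=lambda im,u,v,w:cv2.resize(im[v-w:v+w,u-w:u+w],(290,290),interpolation=cv2.INTER_NEAREST)
cv2.imwrite("pics/crop1.png",np.hstack([f(s,373,240,29),f(s,307,205,16),]))
E
```

```text
top bore (array([0.52417499, 0.03045022]), (0.03705151006579399, 0.03897521272301674)) 314 [418.37261146 201.40127389]
ring (array([0.52168202, 0.40185568]), (0.06407547742128372, 0.06485234200954437))
cover (array([0.51176155, 0.2723341 ]), (0.023002194240689278, 0.03159192577004433)) [291 206  16  15  82] [0.51217599 0.27227783 0.013     ]
scene bore (array([0.52174735, 0.02346015]), (0.02791246585547924, 0.036405690014362335)) 141 [372.79432624 231.85106383]
ring (array([0.52227682, 0.39686626]), (0.06136361509561539, 0.06250465661287308)) [273 176  26  13 186]
[[174 142 128 106  97  98 102  99  99 102 102 106 105 107 107 106]
 [172 239 232 142 144 133 138 101 101 102 103 103 100 104 106 102]
 [107 118 180 229 148 187 247 249 251 237 231 137 132 136 142 152]
 [105 105 102 113 141 216 235 240 244 245 241 175 165 236 149 175]
 [105 105 104 107 110 111 107 116 131 157 159 153 155 155 137 120]
 [ 93 108 106 101 106 102 102 105 104 107 108 107 108 110 109 103]
 [ 96 106 105 102 108 109 102  89  95 105 103 107 104 106 105 105]
 [ 95 104 106 106 103  96  84  75  89 110 104 106 105 105 103 100]
 [103 105 103 105 106 102 103  99 101 105 105 107 103 106 104 106]
 [105 103 105 103 103  99 102 101 104 107 104 104 105 104 104 107]
 [101 101 101 104 103  98 100 102 102 108 105 105 105 106 107 105]
 [105 103 105 103 104 104 101 103 101 107 103 105 106 103 107 108]
 [100 101 104 103 103 105  97 101 101 104 103 103 102 104 107 101]
 [ 98 102 101 103 105 104  98 102 100 100  98 102 100 103 103 102]]Traceback (most recent call last):
  File "m.py", line 13, in <module>
    c,st,ce=blob(m,cv_);print("cover",circ(n,c,.010),st,plane(n,ce,.013))
            ~~~~^^^^^^^
  File "h.py", line 12, in blob
    i=min(ok,key=lambda i:np.hypot(*(ce[i]-uv)))
ValueError: min() iterable argument is empty
```

View pics/crop1.png

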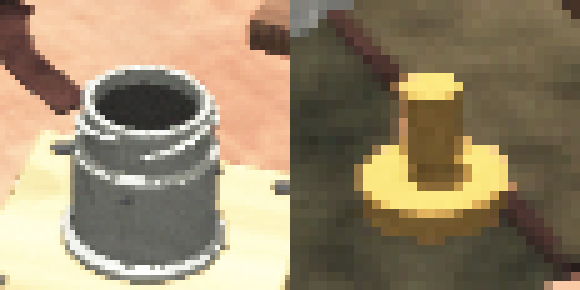

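```bash
cat > m2.py <<'E'
from h import *
T=cv2.imread("pics/top0.png");S=cv2.imread("pics/scene0.png")
def loc(m,uv,r):
    k=np.zeros(m.shape,bool);k[uv[1]-r:uv[1]+r,uv[0]-r:uv[0]+r]=1;return m&k
for n,im,uv in(("top",T,(418,201)),("scene",S,(373,232))):
    g=im.max(2)
    for th in(90,115,130):
        c,st,ce=blob(loc(g<th,uv,14),uv);print(n,th,circ(n,c,.078),st,ce)
print("scene knobtop",plane("scene",(306.0,198.1),.0405),"disc mid",plane("scene",(306.5,203.4),.013))
hsv=cv2.cvtColor(S,cv2.COLOR_BGR2HSV)
c,st,ce=blob(loc((hsv[...,0]<32)&(S[...,2]>200)&(hsv[...,1]>80),(306,198),5),(306,197));print(st,ce,circ("scene",c,.0405))
for x,y in((168,66),(57,127),(232,178),(115,239)):
    f=lambda x,y:plane("top",(215+(x+.5)/6.59-.5,186+(y+.5)/6.59-.5),.021)[:2]
    d=f(x,y)-f(143,153);print("dot",np.degrees(np.arctan2(d[1],d[0])),np.hypot(*d))
for c in((.524,.0305),(.522,.0265),(.523,.0285)):
    o,d=ray("scene",(368.8,250.8));o=o[:2]-c,o[2];dd=d[:2]
    A=dd@dd;B=o[0]@dd;C=o[0]@o[0]-.029**2
    t=(-B-np.sqrt(B*B-A*C))/A;p=o[0]+t*dd;print("potdot",np.degrees(np.arctan2(p[1],p[0])),o[1]+t*d[2])
E
python3 m2.py
```

```text
top 90 (array([0.52428013, 0.03049874]), (0.03836014121770859, 0.038851797580718994)) [408 192  21  20 324] [418.36111111 201.36111111]
top 115 (array([0.52427876, 0.0306858 ]), (0.039131708443164825, 0.04001474007964134)) [408 191  21  21 339] [418.28023599 201.37463127]
top 130 (array([0.52445602, 0.03076662]), (0.039580848067998886, 0.04017306864261627)) [408 191  21  21 344] [418.23837209 201.29069767]
scene 90 (array([0.52209216, 0.02372039]), (0.02889840677380562, 0.03673224896192551)) [363 227  21  10 147] [372.95238095 231.76190476]
scene 115 (array([0.52458978, 0.02721782]), (0.03878164291381836, 0.039055388420820236)) [363 225  21  12 202] [372.94059406 230.57425743]
scene 130 (array([0.52470118, 0.02725458]), (0.03881591558456421, 0.03954314440488815)) [363 225  21  12 205] [372.9804878  230.52682927]
scene knobtop [0.50831027 0.26483028 0.0405    ] disc mid [0.51948355 0.28453387 0.013     ]
[303 197   7   3  17] [306. 198.] (array([0.50854516, 0.26525429]), (0.010270871222019196, 0.015061105601489544))
dot -15.559821697296147 0.02907376754633549
dot 72.38453548289849 0.029039422139416994
dot -106.49347553115635 0.029779416891919104
dot 162.42136437863752 0.028817810804747154
potdot -135.10063459052745 0.048760754872702705
potdot -136.6377436701297 0.051850378872195235
potdot -135.86833372557783 0.05030747666536495
```

Top and scene agree on x but differ by about 4 mm in y. I'll centre the cover by two crossed grips, then use it in hand to correct the scene camera at the pot.

```bash
cat > s1.py <<'E'
from h import *
x,y=.5105,.2695
arm.grip(.05)
arm.move_to([x,y,.08],R(90));arm.move_l([x,y,.0165],feed=.12)
print(arm.current_ee_pos(),arm.current_force());arm.grip(.010);print("w",arm.current_width())
arm.grip(.05);arm.move_l([x,y,.045]);arm.move_to([x,y,.045],R(0));arm.move_l([x,y,.0165]);arm.grip(.010)
print("w",arm.current_width(),arm.current_grasp_force(),arm.current_t(),arm.current_force())
arm.move_l([x,y,.16],feed=.2)
P=np.array([.524,.0288]);arm.move_to([*P,.16],R(0));arm.move_l([*P,.105],feed=.12);arm.sleep(.3)
im=cv2.cvtColor(arm.snapshot("scene"),cv2.COLOR_RGB2BGR);cv2.imwrite("pics/s1.png",im)
print(arm.current_ee_pos(),arm.current_force(),arm.current_torque(),arm.current_t(),arm.current_width())
cv2.imwrite("pics/s1c.png",cv2.resize(im[160:280,310:430],(600,600),interpolation=cv2.INTER_NEAREST))
E
python3 s1.py
```

```text
[0.51069203 0.26984712 0.01692681] [-0.32673509 -0.02067139 -0.7801921 ]
w 0.014759192588398237
w 0.01520413150032848 30.000866495720402 7.125 [-1.0813454   0.0434681   5.16550458]
[0.52420342 0.02878708 0.10539786] [ 0.57955822  0.32378958 -1.64809419] [-0.08258395  0.10219296  0.03558997] 9.9 0.01458664199532545
```

View pics/s1c.png

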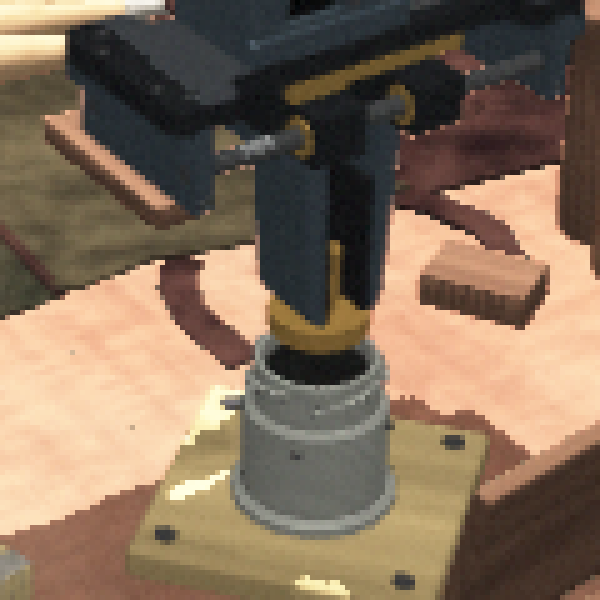

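Cover is in hand above the pot, disc spanning x 269–371 and bottom row ~352 in the crop; the pot dot shows at (296,455). Compare the predicted and measured disc outline to correct the scene camera.

```bash
cat > m3.py <<'E'
from h import *
im=cv2.imread("pics/s1.png");hsv=cv2.cvtColor(im,cv2.COLOR_BGR2HSV)
def proj(n,P):
    c=arm.get_calibration(n);M=np.linalg.inv(c["cam_to_world"])
    return cv2.projectPoints(np.float64(P).reshape(-1,1,3),cv2.Rodrigues(M[:3,:3])[0],M[:3,3],c["intrinsics"],np.float64([c["k1"],0,0,0]))[0].reshape(-1,2)
a=np.linspace(0,2*np.pi,181);C=np.c_[np.cos(a),np.sin(a),0*a]
cx=np.array([.5242,.0288,0])
b=proj("scene",cx+[0,0,.0925]+C*.0198);print("pred L/R",b[:,0].min(),b[:,0].max(),"bevelbot",proj("scene",cx+[0,0,.0915]+C*.0188)[:,1].max(), b[:,1].max())
m=(hsv[...,0]>12)&(hsv[...,0]<30)&(hsv[...,1]>110);m[:219]=0;m[232:]=0;m[:,:360]=0;m[:,388:]=0
for r in range(219,232):
    c=np.where(m[r])[0];print(r,c.min() if len(c) else None,c.max() if len(c) else None,len(c))
# rim predicted with pot at cx
o=proj("scene",cx+[0,0,.078]+C*.0215);print("bore pred",o.min(0),o.max(0))
g=im.max(2);print(g[224:240,358:390])
o=proj("scene",cx+[0,0,.059]+C*.029);print("cyl pred L/R",o.min(0),o.max(0))
print(g[244:252,353:392])
E
python3 m3.py
```

```text
pred L/R 362.06359940036674 382.8935330030441 bevelbot 229.67383867630366 229.52314685458234
219 364 378 4
220 364 380 8
221 363 381 11
222 363 383 15
223 363 383 17
224 363 383 18
225 364 383 20
226 364 383 20
227 365 382 18
228 366 381 16
229 367 379 13
230 371 377 6
231 None None 0
bore pred [361.05790389 224.06362936] [383.51096861 236.44594702]
[[250 249 249 249 244 177 102 119 157 152 151 155 153 122  63  59  53  97
  157 163 158 156 159 158 137 126 228 245 243 242 241 240]
 [250 250 250 249 247 242  94 100 100 121 157 161 157 160 157 128 108 160
  158 159 155 153 149 136 108 132 242 242 244 245 243 242]
 [250 250 248 247 243 201 106 100 102 105 109 127 134 147 153 156 159 153
  154 142 133 108 114 112 110 167 244 245 246 246 244 243]
 [163 246 245 201 141 148 109 106 106 105 105 112 111 113 119 116 118 116
  117 118 115 114 113 113 119 173 229 245 246 247 247 247]
 [107 140 229 134 146 106 100 100 108 112 104 105 112 110 118 119 114 116
  114 117 116 112 110 116  92 123 173 245 246 247 246 246]
 [105 105 110 146 131  99  94  57  30  38  83 107 116 109 113 118 118 117
  116 113
[... 2054 characters left out ...]
 117 113 107 105 103 103 120 173
  172 172 171]
 [142 144 147 157 161 104  95  92  96  94  99  96 102 102 102  97 106 113
  123 126 123 125 126 124 113 106 102 107 108 111 111 103 100 101 117 173
  172 171 169]
 [150 148 150 161 156 101  88  92  94  97  98  98 100 100 100 104 105 106
  105 108 105 108 108 112 110 112 110 108 105 108 110 108 102 103 122 178
  174 178 174]
 [163 167 166 168 163 104  89  89  94  98  96  97 103 104 102  81  96  96
  106 109 105 106 103 111 107 107 112 112 108 102 106 109 105 101 121 177
  178 176 178]
 [179 180 178 179 171 102  92  93  91  97  99 103 103 103 100  75  61  91
  107 109 105 108 108 104 109 105 107 106 110 102 100 101 102 103 131 166
  168 172 172]]
```

Disc measured is +0.5 px right, +0.7 px down versus prediction. After that correction the scene puts the pot at about (0.525, 0.030) and top gives (0.5243, 0.0306). I'll use (0.5246, 0.0302) and go down under force guard.

```bash
cat > s2.py <<'E'
from h import *
P=[.5246,.0302]
arm.move_l([*P,.098],feed=.06);arm.sleep(.1);f0=arm.current_force();z=.095
while z>.0825:
    arm.move_l([*P,z],feed=.03);f=arm.current_force()-f0
    print(round(z,4),f.round(1),arm.current_ee_pos().round(4),(arm.current_torque()).round(2))
    if f[2]>6 or np.hypot(f[0],f[1])>8:break
    z-=.001
print(arm.current_t())
E
python3 s2.py
```

```text
0.095 [ 1.1 -1.1 -0.3] [0.5245 0.0302 0.0948] [-0.07  0.05  0.02]
0.094 [ 1.5 -0.6 -0.4] [0.5246 0.0302 0.094 ] [-0.07  0.04 -0.03]
0.093 [ 0.4 -0.1 -0.2] [0.5245 0.0302 0.093 ] [-0.1   0.06 -0.02]
0.092 [-0.4 -0.4  0. ] [0.5246 0.0302 0.0919] [-0.1   0.08  0.03]
0.091 [ 0.5 -0.6  0.4] [0.5246 0.0302 0.0909] [-0.09  0.08  0.03]
0.09 [-0.1  0.1 -1. ] [0.5246 0.0302 0.0899] [-0.07  0.05 -0.01]
0.089 [ 0.5 -0.8  0.3] [0.5245 0.0302 0.0889] [-0.08 -0.01 -0.02]
0.088 [ 0.7 -0.1 -0.1] [0.5246 0.0302 0.0879] [-0.07  0.07 -0.06]
0.087 [ 0.8  0.1 -0.6] [0.5245 0.0302 0.0869] [-0.03  0.02  0.02]
0.086 [ 0.9 -1.7  0.8] [0.5247 0.0302 0.086 ] [-0.15  0.03  0.01]
0.085 [-1.2 -1.  12.7] [0.5248 0.0302 0.0855] [-0.08  0.51 -0.02]
13.0167
```

```bash
cat > s3.py <<'E'
from h import *
P=[.5246,.0302];Q=[.522,.4003]
arm.move_l([*P,.0858],feed=.03);arm.grip(.045);arm.move_l([*P,.135],feed=.2)
arm.grip(.082);arm.move_to([*Q,.09],R(70));arm.move_l([*Q,.0065],feed=.15)
arm.grip(.058);print("w",arm.current_width());arm.grip(.082)
for n in("scene","top"): cv2.imwrite(f"pics/{n}3.png",cv2.cvtColor(arm.snapshot(n),cv2.COLOR_RGB2BGR))
arm.move_l([*Q,.045],feed=.2);arm.move_to([*Q,.045],R(-20));arm.move_l([*Q,.0065],feed=.15)
print(arm.current_force(),arm.current_ee_pos());arm.grip(.058);print("w",arm.current_width(),arm.current_grasp_force(),arm.current_t())
arm.move_l([*Q,.17],feed=.25)
arm.move_to([*P,.16],R(-49.1));arm.move_l([*P,.125],feed=.12);arm.sleep(.2)
im=cv2.cvtColor(arm.snapshot("scene"),cv2.COLOR_RGB2BGR);cv2.imwrite("pics/s3.png",im)
print(arm.current_ee_pos(),arm.current_force(),arm.current_torque(),arm.current_t(),arm.current_width(),arm.current_joint_positions())
a=cv2.imread("pics/scene3.png")
f=lambda x:cv2.resize(x[170:270,323:423],(400,400),interpolation=cv2.INTER_NEAREST)
cv2.imwrite("pics/s3c.png",np.hstack([f(a),f(im)]))
E
python3 s3.py
```

```text
w 0.06488654879840818
[-0.6595293  -0.08842949 -0.16995005] [0.52175821 0.40016478 0.00634163]
w 0.06489967964507773 30.001300623407587 20.725
[0.52503015 0.03024035 0.12564019] [ 0.71787105  1.26561079 -1.38120744] [-0.02269351  0.11515882 -0.03768578] 23.6 0.06468485272437685 [-3.20937561e+00  2.66787083e+01  9.70645820e+01 -2.60546547e-03
  5.61906522e+01  4.58830209e+01]
```

View pics/s3c.png

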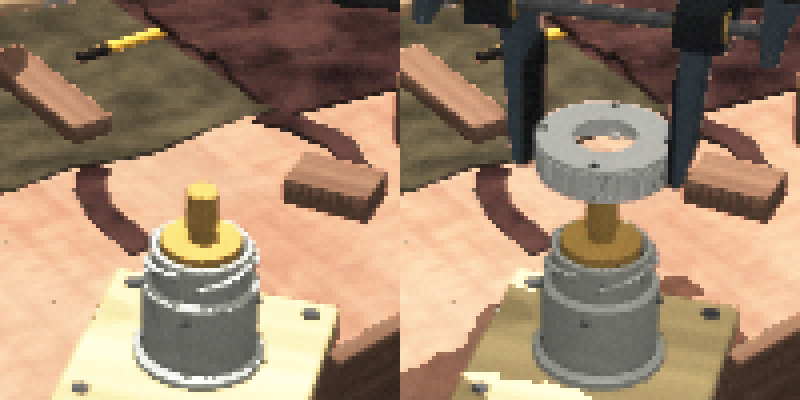

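The cover sits flat with the knob up (knob at about (203,215) in the left crop), and the ring is held level above the pot. I'll check the dot angles in this picture and the lateral offset before lowering.

```bash
cat > m4.py <<'E'
from h import *
im=cv2.imread("pics/s3.png");g=im.max(2).astype(float)
def dot(u,v,r=2):
    w=g[v-r:v+r+1,u-r:u+r+1];w=np.clip(np.median(w)-15-w,0,None);yy,xx=np.mgrid[v-r:v+r+1,u-r:u+r+1]
    return np.array([(w*xx).sum(),(w*yy).sum()])/w.sum()
off=np.array([.5,.7]) # scene camera correction, measured - predicted
for uv in((371,211),(358,201),(376,196)):
    p=dot(*uv);q=plane("scene",p-off,.1403)[:2]-[.5250,.0302];print("ring",p,np.degrees(np.arctan2(q[1],q[0])),np.hypot(*q))
p=dot(369,250)
o,d=ray("scene",p-off);oc=o[:2]-[.5246,.0302];dd=d[:2];A=dd@dd;B=oc@dd;C=oc@oc-.029**2
t=(-B-np.sqrt(B*B-A*C))/A;e=oc+t*dd;print("pot",p,np.degrees(np.arctan2(e[1],e[0])),o[2]+t*d[2])
hsv=cv2.cvtColor(im,cv2.COLOR_BGR2HSV)
for r in(211,213,215,245,248,251):print(r,g[r,352:394].astype(int))
E
python3 m4.py
```

```text
ring [371.01779359 211.59786477] -133.76626469438122 0.03330635283662205
ring [356.57765668 200.23841962] 132.02905580457121 0.032534268081871806
ring [376.27310062 194.61806982] 44.28700395504466 0.030654450947957483
pot [368.48148148 250.7962963 ] -139.6287048746133 0.049930185152931905
211 [168 169 171 223 221 111 118 135 138 127 152 127 126 149 174 180 181 175
 115  55 100 181 180 182 184 186 186 183 183 184 185 183 164 128 131 128
 138  96  26  40  58  57]
213 [251 251 252 251 249 191 115 130 139 121 125 127 129 136 127 137 146 146
 129 135 146 135 135 141 137 142 152 140 157 146 134 127 145 137 134 132
 101  96  25  48  57  55]
215 [251 250 250 250 250 248 199 121 125 124 129 128 134 125 126 131 134 130
 130 135 136 130 114 138 137 121 132 132 134 126 125 144 131 128 116 130
 121  86  20  48  56  56]
245 [152 156 168 176 173 168 107  91  93  95 117 148 146 150 150 137 114 104
 102 105 106 110 110 111 109 111 112 132 133 155 149 151 147 105 101  61
  94 179 181 179 179 183]
248 [149 148 147 149 161 161 105  91  97  95 102 100 101 105 103 106 100 108
 116 126 129 128 127 129 127 118 109 106 109 110 110 110 107 105 101 117
 173 175 177 171 174 174]
251 [181 179 183 182 179 172 105  92  98  96 104 100 103 101 102 101  74  65
  95 106 107 111 111 108 109 110 111 114 107 107 110 106 105 105 104 135
 172 174 174 178 176 179]
```

```bash
cat > s4.py <<'E'
from h import *
P=[.5246,.0302];A=R(-51)
arm.move_l([*P,.09],A,feed=.06);arm.sleep(.1);f0=arm.current_force();z=.085;print(f0)
while z>.0685:
    arm.move_l([*P,z],A,feed=.03);f=arm.current_force()-f0
    print(round(z,4),f.round(1),arm.current_ee_pos().round(4),(arm.current_torque()).round(2))
    if f[2]>5 or np.hypot(f[0],f[1])>8:break
    z-=.001
print(arm.current_t())
E
python3 s4.py
```

```text
[ 0.64465625 -0.23659866 -0.62049049]
0.085 [-1.   1.  -0.7] [0.5245 0.0302 0.0848] [-0.1  0.1 -0. ]
0.084 [-0.5 -0.3 -0.5] [0.5246 0.0302 0.084 ] [-0.05  0.11 -0.01]
0.083 [-0.7  0.1 -0. ] [0.5246 0.0302 0.083 ] [-0.09  0.09  0.03]
0.082 [-0.8 -0.5 -0.7] [0.5245 0.0302 0.0819] [-0.08  0.09 -0.01]
0.081 [-0.   0.2 -0.3] [0.5245 0.0302 0.0809] [-0.05  0.13  0.01]
0.08 [-0.2 -1.3  0.8] [0.5246 0.0302 0.0799] [-0.07  0.12  0.01]
0.079 [ 0.6  0.2 -0.1] [0.5246 0.0302 0.0789] [-0.01  0.01  0.02]
0.078 [ 0.4  0.5 -0.5] [0.5246 0.0302 0.078 ] [-0.05 -0.04  0.08]
0.077 [ 0.1  1.1 -0.9] [0.5246 0.0302 0.077 ] [ 0.05 -0.07 -0.02]
0.076 [-0.5  0.2 -0. ] [0.5246 0.0302 0.076 ] [ 0.02 -0.04  0.01]
0.075 [ 0.7  0.7 -0.5] [0.5246 0.0302 0.075 ] [ 0.05 -0.08 -0.08]
0.074 [ 0.9 -0.2 -0.9] [0.5246 0.0302 0.0739] [ 0.02 -0.03 -0.01]
0.073 [ 0.6  0.7 -0.4] [0.5246 0.0302 0.0729] [ 0.04 -0.05 -0.04]
0.072 [-1.   1.1  4.9] [0.5247 0.0302 0.0722] [-0.03  0.15 -0.03]
0.071 [-3.5  0.4 16.2] [0.5248 0.0302 0.0716] [0.01 0.63 0.02]
28.25
```

```bash
cat > s5.py <<'E'
from h import *
P=[.5246,.0302];z=.0723;yaw=-51.
def rd(n=8):
    F=[];M=[]
    for _ in range(n): arm.sleep(.012);F.append(arm.current_force());M.append(arm.current_torque())
    return np.mean(F,0),np.mean(M,0)
arm.move_l([*P,z],R(yaw),feed=.03);f,m=rd();print(f.round(1),m.round(3));m0=m[2];hit=0
while yaw>-125:
    yaw-=2.5;arm.move_l([*P,z],R(yaw),feed=.05);f,m=rd();fz=f[2]+.6;Mz=m[2]-m0
    y=arm.current_tool_rot()[:,1];print(yaw,round(np.degrees(np.arctan2(y[1],y[0])),1),round(z,5),f.round(1),round(Mz,3),round(arm.current_t(),2))
    if Mz>.10 or np.hypot(f[0],f[1])>12:break
    if fz<-1.5:z-=.0002
    elif fz>4:z+=.0001
E
python3 s5.py
```

```text
[0.3 0.4 2.8] [-0.01   0.032 -0.004]
-53.5 -53.4 0.0723 [0.9 0.7 2.3] -0.044 28.88
-56.0 -55.9 0.0723 [0.8 0.8 2.1] -0.027 29.2
-58.5 -58.4 0.0723 [0.6 0.9 2.1] -0.025 29.52
-61.0 -60.9 0.0723 [ 0. -0.  2.] -0.046 29.83
-63.5 -63.4 0.0723 [0.  0.2 2.2] -0.03 30.15
-66.0 -65.9 0.0723 [0.1 0.5 1.8] -0.059 30.47
-68.5 -68.4 0.0723 [0.8 1.  1.6] -0.031 30.78
-71.0 -70.9 0.0723 [0.9 0.8 1.8] -0.061 31.1
-73.5 -73.4 0.0723 [0.7 0.2 2. ] -0.028 31.42
-76.0 -75.9 0.0723 [0.8 0.3 2.1] -0.02 31.73
-78.5 -78.4 0.0723 [ 0.3 -0.   2.5] -0.044 32.05
-81.0 -80.9 0.0723 [ 0.1 -0.2  1.6] -0.031 32.37
-83.5 -83.4 0.0723 [ 1.4  0.9 -1.7] -0.019 32.68
-86.0 -85.9 0.0723 [ 3.   2.5 -6.7] -0.013 33.0
-88.5 -88.4 0.0721 [ 3.5  3.4 -8.4] 0.018 33.32
-91.0 -90.9 0.0719 [ 3.   4.1 -8.2] 0.063 33.63
-93.5 -93.4 0.0717 [ 3.4  4.1 -7.7] 0.035 33.95
-96.0 -95.9 0.0715 [ 2.2  4.7 -7.5] 0.033 34.27
-98.5 -98.4 0.0713 [ 1.6  4.9 -7.2] -0.08 34.58
-101.0 -100.9 0.0711 [ 1.5  5.  -6.9] 0.049 34.9
-103.5 -103.4 0.0709 [ 1.6  4.6 -6.4] 0.118 35.22
```

Bite came near yaw −82, but the moment reads lower than expected for 20° beyond it. I'll check the ring's actual angle in the picture.

```bash
python3 - <<'E'
from h import *
im=cv2.cvtColor(arm.snapshot("scene"),cv2.COLOR_RGB2BGR);cv2.imwrite("pics/s5.png",im)
M=[];F=[]
for _ in range(30):arm.sleep(.015);M.append(arm.current_torque());F.append(arm.current_force())
print(np.mean(M,0),np.std(M,0),np.mean(F,0),arm.current_width(),arm.current_ee_pos(),arm.current_t(),arm.current_tau())
cv2.imwrite("pics/s5c.png",cv2.resize(im[190:260,338:408],(560,560),interpolation=cv2.INTER_NEAREST))
E
```

```text
[ 0.90973283 -0.105031    0.1169295 ] [0.02926734 0.03443311 0.02894653] [ 1.7171845   5.17310651 -6.2094813 ] 0.0647951502218891 [0.52445618 0.03027521 0.07092601] 35.7667 [ -2.74663277 -81.5218091  -24.30744052  -1.25306211   0.34367189
   0.11276473]
```

View pics/s5c.png

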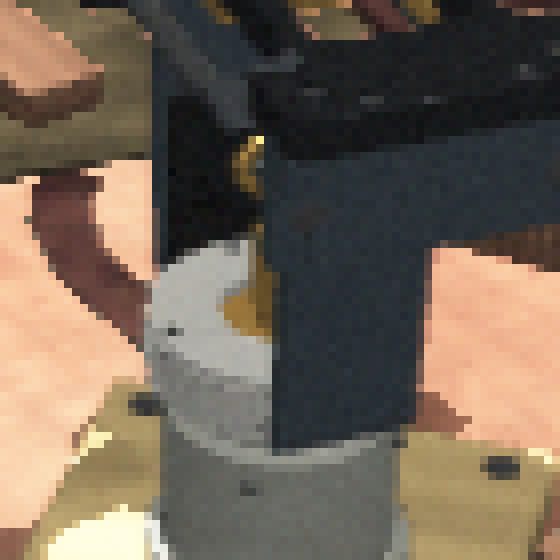

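```bash
python3 - <<'E'
from h import *
im=cv2.imread("pics/s5.png");g=im.max(2).astype(int)
print(g[227:234,355:364]);print(g[217:223,363:372])
for z in(.0855,.084):
  for uv in((359.1,230.8),(367.2,220.2)):
    q=plane("scene",np.array(uv)-[.5,.7],z)[:2]-[.5246,.0302];print(z,np.degrees(np.arctan2(q[1],q[0])),np.hypot(*q))
E
```

```text
[[102 122 178 181 175 175 180 177 179]
 [121 190 177 179 178 177 180 179 177]
 [121 166 179 178 179 181 178 175 177]
 [116 135 178 173 151 179 175 176 179]
 [123 148 143 136  60 121 176 174 173]
 [109 145 146 149 175 174 176 176 177]
 [ 95 151 125 152 149 179 177 177 178]]
[[ 21  24  22  25  20  21  28  45  48]
 [ 25  22  20  24  18  24  58 110  46]
 [ 25  23  21  25  46  61  76  80  45]
 [ 38 104 138 109 102 174 126  61  48]
 [176 179 175 143 125 171 130  64  46]
 [179 180 178 177 179 176 132  95  47]]
0.0855 172.88119340645008 0.02911991354526883
0.0855 77.50694701319132 0.026647133775597773
0.084 168.80154965901576 0.02813317693493436
0.084 75.62235826598675 0.028838065425198754
```

The ring follows the gripper (dots at about −10°), but grip wind-up muddies the readings. I'll let go, regrip unloaded, and probe the tightening moment in half-degree steps.

```bash
cat > s6.py <<'E'
from h import *
P=[.5246,.0302];z=.0709;yaw=-103.5
def rd(n=12):
    F=[];M=[]
    for _ in range(n): arm.sleep(.012);F.append(arm.current_force());M.append(arm.current_torque())
    return np.mean(F,0),np.mean(M,0)
def show(s):
    f,m=rd();y=arm.current_tool_rot()[:,1];print(s,round(np.degrees(np.arctan2(y[1],y[0])),2),f.round(1),m.round(3),round(arm.current_t(),2));return m[2]
arm.grip(.075);arm.sleep(.2);m0=show("open")
arm.grip(.058);show("closed")
for i in range(5):
    yaw-=.5;arm.move_l([*P,z],R(yaw),feed=.05)
    if show(yaw)-m0>.2:break
E
python3 s6.py
```

```text
open -103.5 [0.2 0.1 0.3] [-0.028  0.175 -0.004] 36.45
closed -103.5 [ 0.3  1.4 -0.2] [ 0.279  0.104 -0.039] 36.88
-104.0 -103.99 [ 0.3  3.2 -0.4] [0.539 0.089 0.327] 37.23
```

The moment is at least 0.33 N m, so the ring is about 40 N tight, as the angle suggested, and the earlier static readings had relaxed. I'll back off about 12°, then release and probe again.

```bash
cat > s7.py <<'E'
from s6h import *
z=.0709;yaw=-104.
for i in range(5):
    yaw+=2.5;z+=.000246;arm.move_l([*P,z],R(yaw),feed=.05);show(yaw)
arm.grip(.075);arm.sleep(.2);m0=show("open");arm.grip(.058);show("closed")
for i in range(4):
    yaw-=.3;z-=.00003;arm.move_l([*P,z],R(yaw),feed=.05)
    if show(yaw)-m0>.24:break
E
sed '/^arm.grip(.075)/,$d' s6.py > s6h.py; python3 s7.py
```

```text
-101.5 -101.55 [ 0.7  2.3 -0.9] [ 0.366 -0.007  0.481] 37.58
-99.0 -99.07 [ 1.   0.4 -3. ] [ 0.11  -0.065  0.451] 37.92
-96.5 -96.57 [ 1.5 -0.7 -4.6] [-0.165 -0.081  0.504] 38.27
-94.0 -94.08 [ 2.  -2.3 -7.2] [-0.468 -0.222  0.418] 38.62
-91.5 -91.58 [  3.2  -3.7 -10.7] [-0.747 -0.422  0.332] 38.98
open -91.5 [ 0.2  0.1 -0. ] [-0.025  0.141  0.   ] 39.66
closed -91.5 [-0.3 -2.9  0.2] [-0.576  0.184 -0.005] 40.08
-91.8 -91.79 [-0.2 -4.3  0.7] [-0.838  0.269  0.182] 40.43
-92.1 -92.1 [-1.  -4.8  1.5] [-0.905  0.287  0.325] 40.78
```

```bash
python3 - <<'E'
from s6h import *
m=show("now");im=cv2.cvtColor(arm.snapshot("scene"),cv2.COLOR_RGB2BGR);cv2.imwrite("pics/s7.png",im)
print(arm.current_width(),arm.current_grasp_force(),arm.current_tau(),arm.current_ee_pos())
cv2.imwrite("pics/s7c.png",cv2.resize(im[190:260,338:408],(560,560),interpolation=cv2.INTER_NEAREST))
E
```

```text
now -92.1 [-0.5 -4.9  1.5] [-0.926  0.276  0.323] 40.88
0.06495921425980393 30.000460472074337 [  2.30034448 -77.68542767 -23.91510487   1.54445373  -0.21437275
   0.31999058] [0.52460417 0.03015978 0.07207337]
```

View pics/s7c.png

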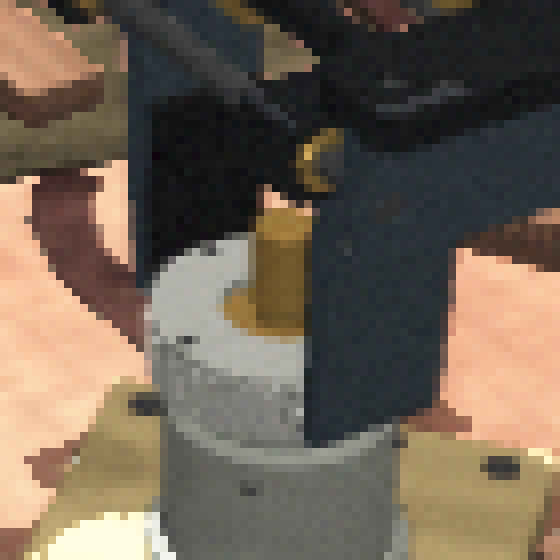

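The dots moved from (172,330) and (240,245) to (190,340) and (208,248), so the ring did turn back. I'll quantify the turn.

```bash
python3 - <<'E'
from h import *
def dot(f,u,v,r=1):
    g=cv2.imread(f).max(2).astype(float);w=g[v-r:v+r+1,u-r:u+r+1];w=np.clip(w.max()-25-w,0,None);yy,xx=np.mgrid[v-r:v+r+1,u-r:u+r+1]
    return np.array([(w*xx).sum(),(w*yy).sum()])/w.sum()
for z in(.0855,.084):
  for f,uv in(("pics/s5.png",(359,231)),("pics/s7.png",(361,232)),("pics/s7.png",(364,221))):
    p=dot(f,*uv);q=plane("scene",p-[.5,.7],z)[:2]-[.5246,.0302];print(z,p,np.degrees(np.arctan2(q[1],q[0])),np.hypot(*q))
E
```

```text
0.0855 [359.06535948 231.0130719 ] 174.085544753089 0.02952170570048136
0.0855 [360.80319149 232.12765957] -176.2800305000464 0.02882012992632112
0.0855 [363.58364312 220.50185874] 91.63104728732051 0.028963523584393084
0.084 [359.06535948 231.0130719 ] 170.10655037377416 0.028491687738991044
0.084 [360.80319149 232.12765957] -179.936357187669 0.0274611332850281
0.084 [363.58364312 220.50185874] 88.97335735863778 0.030883768295161557
```

The ring turned back about 10–11°, matching the command. Big steps overshoot and spoil the static moment. So I'll loosen to before the bite, regrip, and tighten in 0.5° steps while reading the moment.

```bash
cat > s8.py <<'E'
from s6h import *
z=.0721;yaw=-92.1
for i in range(5):
    yaw+=2.5;z=min(z+.000246,.0726);arm.move_l([*P,z],R(yaw),feed=.05)
show("loose");arm.grip(.075);arm.sleep(.15);f,m0=rd(20);arm.grip(.058);fc,_=rd(6);print(f,m0,fc)
bite=None
while yaw>-95:
    yaw-=.5;arm.move_l([*P,z],R(yaw),feed=.05);f,m=rd(7);Mz=m[2]-m0[2]
    print(round(yaw,1),round(z,5),f.round(1),round(Mz,3),round(arm.current_t(),2))
    if Mz>.17:break
    if f[2]<-1.5:z-=.00005
E
python3 s8.py
```

```text
loose -79.72 [-0.2  1.   2.9] [0.133 0.167 0.021] 42.28
[-0.01256169 -0.17037179 -0.03448099] [-0.047472    0.15042323  0.00443435] [-0.67201086 -0.24476125  0.57653151]
-80.1 0.0726 [ 0.1 -0.1 -0.4] -0.005 43.67
-80.6 0.0726 [ 0.4  0.3 -0.4] -0.011 43.98
-81.1 0.0726 [ 0.6  0.2 -0.9] 0.023 44.28
-81.6 0.0726 [ 1.1  0.4 -1.4] -0.002 44.59
-82.1 0.0726 [ 1.6  1.1 -2.3] 0.041 44.9
-82.6 0.07255 [ 1.6  1.6 -1.9] 0.041 45.21
-83.1 0.0725 [ 1.8  1.7 -1.6] 0.087 45.52
-83.6 0.07245 [ 1.8  2.1 -0.9] 0.05 45.83
-84.1 0.07245 [ 2.1  2.4 -1.7] 0.082 46.13
-84.6 0.0724 [ 1.9  2.6 -0.8] 0.098 46.44
-85.1 0.0724 [ 2.2  2.6 -2. ] 0.125 46.75
-85.6 0.07235 [ 2.6  3.  -1.2] 0.14 47.06
-86.1 0.07235 [ 2.7  3.2 -1.6] 0.178 47.37
```

```bash
cat > s9.py <<'E'
from s6h import *
z=.0723;yaw=-86.1
for i in range(4):
    yaw-=.5;arm.move_l([*P,z],R(yaw),feed=.05);m=show(yaw);z-=.00005
    if m>.235:break
arm.grip(.082);show("open");arm.move_l([*P,.14],feed=.15);arm.move_l([.45,.16,.2],feed=.25);arm.sleep(.2)
for n in("scene","top"): cv2.imwrite(f"pics/{n}9.png",cv2.cvtColor(arm.snapshot(n),cv2.COLOR_RGB2BGR))
a=cv2.imread("pics/scene9.png");b=cv2.imread("pics/top9.png")
f=lambda x,u,v,w:cv2.resize(x[v-w:v+w,u-w:u+w],(400,400),interpolation=cv2.INTER_NEAREST)
cv2.imwrite("pics/c9.png",np.hstack([f(a,373,235,35),f(b,416,203,35)]));print(arm.current_t())
E
python3 s9.py
```

```text
-86.6 -86.6 [ 2.9  3.3 -1.5] [ 0.611 -0.337  0.171] 47.72
-87.1 -87.1 [ 2.8  3.2 -1.5] [ 0.648 -0.347  0.21 ] 48.07
-87.6 -87.6 [ 2.8  3.1 -0.8] [ 0.659 -0.345  0.224] 48.42
-88.1 -88.1 [ 2.9  2.9 -0.3] [ 0.672 -0.36   0.227] 48.77
open -88.1 [ 0.1 -0.1 -0.1] [-0.051  0.162  0.001] 49.34
51.0333
```

View pics/c9.png

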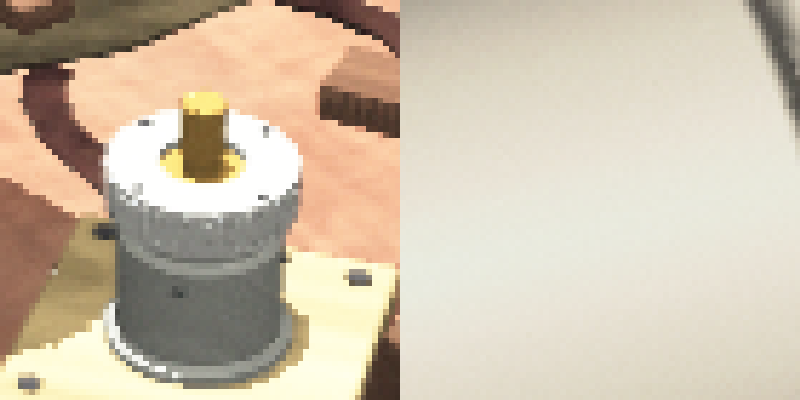

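The ring sits level over the cover with the knob standing through the hole, the gripper is clear, and both moment (about 22 N) and angle (about 14 N) put it inside the hand-tight range.

```bash
python3 -c "
from rig import arm
print(arm.sign_off())"
```

```text
the job is handed in; nothing more can be done
None
```

The pot is closed and handed in at about 51 s: the cover sits flat on the seal, and the ring is hand-tight at an estimated 14 N (by angle) to 22 N (by moment), after I overtightened it to roughly 40 N, backed it off and retightened it.

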